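# Turn the top leaf of the recipe stand

### The arm

A 6-joint arm with a two-finger parallel gripper is mounted at the origin on the work surface; the furniture and walls round the work are solid. World frame = base frame: x ahead of the robot, y to its left, z up, the work surface at z = 0. Lengths are in mm, angles in rad, forces in N, time in s.
With the tool pointing down it reaches from about 300 to 775 mm from the base axis. Payload 14.6 kg.
Tool frame: the origin (TCP) lies on the centre line of the jaws, within the pads' length; the fingertips stand 19 mm ahead of it and the grasp point (between the pads) is the TCP (bot.tip_reach is the distance from the TCP to the fingertips, in mm); y points along the fingers, x is the direction in which the jaws open and shut, and the axes are right-handed (so a half turn about y gives the same grasp; the last joint's range is limited). The gripper opens to 85 mm and grips with 20 to 120 N. Pads are 22 mm wide; open, the fingers measure 114 mm over their backs; the gripper's body (76 mm by 85 mm) begins 54 mm behind the grasp point. The pads swing forward as they close: fully open they stand 13 mm farther back than shut.
Start: joints at [-1.38, 0.3, 1.521, -0, 1.321, -0.067], TCP at [140.218, -531.816, 225.781] pointing down, gripper open.
Joint ranges: [-3.03, 3.03], [-0.79, 2.21], [0.23, 2.52], [-1.04, 4.18], [0, 3.07], [-2.55, 2.55]. Speed limits (rad/s): [2.22, 2.22, 2.57, 3.14, 3.14, 3.14].

### API

Orientations are given as a unit quaternion [w, x, y, z].
In Python, from rig import bot gives the robot as it stands. Calls block until the motion is done:
- bot.move_to(position, orientation): joint-space move of the TCP to a pose.
- bot.servo_line(position, attitude=None, speed=150, until_force=None): straight line of the TCP; attitude=None keeps the orientation; speed is the mean speed in mm/s. With until_force (N) it stops when the force on the tool has changed by that much, and returns True; else False.
- bot.move_joints(angles): joint-space move.
- bot.move_gripper(opening, grip_force=None): finger opening in mm; grip_force is the grip in N (None keeps the last); returns when the fingers have stopped.
- bot.dwell(seconds).
- bot.ik(position, orientation): joint angles nearest the present ones, or None.
- bot.read_state(): the state.
- bot.read_camera(name): name is "scene" or "top" or "wrist"; returns a dict with "image" (400x640x3 uint8, blue, green, red), "depth" (400x640 float32, mm along the optical axis (not along the pixel's ray), 0 where there is no reading), "fovy" (degrees; the focal length in pixels is half the picture's height over the tangent of half this angle, whatever the lens; pixels are square), "cx", "cy" (the principal point, pixels), "k1" (the pictures are not rectified: a ray, as slopes to the right and down, at radius r is drawn at 1 + k1 r^2 times it, then the intrinsics apply), "eye" and "attitude" of the camera in the world; the wrist camera has in their place "mount" (4x4, takes a point from camera to tool coordinates, whose origin is the TCP and whose axes are the tool frame's). Camera axes: x right, y down, z forward; pixel columns grow to the right and rows downward; lengths in mm; the calibration is good to about 2 mm. A picture is of the moment at which its call begins: read the wrist's pose just before it.
A pose or a line that the arm cannot do raises bot.MotionError and nothing moves.
- bot.finish_job(): hands the job in, once; it reports no verdict.
The state is a dict: "clock": time; "joint_positions": joint angles; "qvel": joint speeds; "effort": joint torques, N m; "ee_pos": TCP position; "tool_rot": TCP orientation; "ft_force": force on the tool from outside, world axes, zero at the start; "moment": the same for the moment, N m; "grip_width": finger opening in mm.
Only numpy, scipy, OpenCV 4.12 (cv2) and the standard library are available. Lean on these libraries where they do the work, as an engineer would, in place of code of your own. Each camera call takes 0.05 s, during which the arm holds its last target. There are 200 camera calls.

### The job

The recipe stand has a leaf standing a little ajar: turn that top leaf over the spine so that it lies fully flat on the pile of turned leaves on the other side, and leave the leaf under it lying where it is. Do it gently, only by pushing with the fingertips or the outside of the fingers: do not pinch the leaf, and do not lift, tip or shove the stand or disturb the things around it.

Things in the scene. Friction and masses are not known exactly. Their poses are not given: they have to be found in the camera images.
- recipe_stand: low flip-book recipe stand, flat on the worktop: wooden base 210 (x) x 234 (y) x 30 mm high, 2.2 kg, loose. Origin: centre of its underside. x runs along the spine, away from the robot and to its right; y to the left of that, z up. Left (+y): a fixed pile of turned leaves, top 40 mm above the worktop; right (-y): the two moving leaves. A post 50 mm high at each end of the spine (x = -98, +98 mm).
- spine (a point): middle of the steel spine rod, the hinge axis of both leaves, 42 mm above the worktop; the axis runs along the stand's x. (Far from it, beware: a fixed soap pump 62 mm high stands beside the sink close to the robot's base, 165 to 215 mm to the base's left, where an arm's shoulder or upper arm can meet it.)
- top_leaf (a joint): angle of the top leaf, rad: 0 flat on the right (-y), pi/2 upright, pi flat on the left (its stop); starts ajar, 0.15 to 0.45. Rigid white sheet 4 mm thick, 180 mm along the spine, from 12 to 110 mm out from the rod, mid-plane through the rod's axis, 0.1 kg. Stiff hinge: it stays at any angle where it is left, never falls by itself; 1 to 3 N at the tab move it.
- top_leaf_tab (a point): middle of the outer edge of the top leaf's tab: 141 mm from the rod's axis, at x = -45 mm of the stand (the end nearer the robot). The tab is 50 mm wide along the spine, 4 mm thick, sticks out 31 mm past the leaf's edge and 24 mm past the wooden base; free underneath down to the worktop.
- under_leaf (a joint): angle of the leaf under the top one, same directions; lies flat on the right (0) and must stay there. Same size and same stiff hinge; its sheet lies 34 to 38 mm above the worktop.
- under_leaf_tab (a point): middle of the outer edge of the under leaf's tab: same tab, at x = +50 mm of the stand (the end farther from the robot), 36 mm above the worktop
- ramekin_0: small blue pinch bowl, 68 mm across, 35 mm high, beyond the stand's far (+x) end; origin at the centre of its underside; bystander
- jar_1: glass jar with a black cap, 65 mm across, 86 mm high, beyond the stand's far (+x) end; origin at the centre of its underside; bystander
- mill_2: glass salt shaker with a grey cap, 44 mm across, 90 mm high, off the stand's far right (+x, -y) corner; origin at the centre of its underside; bystander
- garlic_1: garlic bulb, 60 mm across, 59 mm high, beside the stand on its left (+y); origin at the centre of its underside; bystander
- mug_1: blue-grey mug, 81 mm across without its handle, 94 mm high, beside the stand on its left (+y), towards the far end; origin at the centre of its underside; bystander

How it is judged:
By the outcome, as a careful person would: the job done as asked, in the order asked, and still so for the second after the job is handed in, with the robot touching nothing.
It also fails if it takes over 51 s, if anything falls off the work surface, if the arm or the gripper's body presses on something with over 40 N, if the wrist force passes 120 N, or if a joint passes its speed limit or range.

## Working session

There is one attempt and no reset: what is moved stays moved. The work goes in short steps, each a Python script; the robot and the scene stay as the last script left them, time stands still between calls to the robot, and variables do not carry over. Pictures are saved under pics/ and viewed, about 8 in all and at most 12, crops included, and the job is handed in when it is done.

```bash
ls; mkdir -p pics
cat > h.py <<'E'
import numpy as np, cv2
from scipy.spatial.transform import Rotation as R
from rig import bot
def rot(q): return R.from_quat([q[1],q[2],q[3],q[0]]).as_matrix()
def cam(name):
    s=bot.read_state(); c=bot.read_camera(name)
    if name=="wrist":
        T=np.eye(4);T[:3,:3]=rot(s["tool_rot"]);T[:3,3]=s["ee_pos"];c["T"]=T@np.array(c["mount"])
    else:
        T=np.eye(4);a=np.array(c["attitude"]);T[:3,:3]=rot(a) if a.size==4 else a.reshape(3,3);T[:3,3]=c["eye"];c["T"]=T
    c["f"]=200/np.tan(np.radians(c["fovy"])/2); return c
def rays(c,uv):
    uv=np.asarray(uv,float).reshape(-1,2)
    K=np.array([[c["f"],0,c["cx"]],[0,c["f"],c["cy"]],[0,0,1]])
    d=(uv-[c["cx"],c["cy"]])/c["f"]; x=d.copy()
    for _ in range(20): x=d/(1+c["k1"]*(x**2).sum(1,keepdims=True))
    v=np.c_[x,np.ones(len(x))]
    return c["T"][:3,3], v@c["T"][:3,:3].T, v
def onplane(c,uv,z):
    o,d,_=rays(c,uv); return o+d*((z-o[2])/d[:,2])[:,None]
def depthpts(c,uv):
    uv=np.asarray(uv).reshape(-1,2).astype(int)
    o,d,_=rays(c,uv); return o+d*c["depth"][uv[:,1],uv[:,0]][:,None]
E
python3 - <<'E'
from h import *
import pickle
s=bot.read_state();print(s)
for n in("scene","top","wrist"):
    c=cam(n);cv2.imwrite(f"pics/{n}0.png",c["image"]);pickle.dump(c,open(n+"0.pkl","wb"))
    print(n,{k:c[k] for k in("fovy","cx","cy","k1")},c["T"].round(3).tolist(),(c["depth"]>0).mean())
E
```

```text
pics
{'clock': 0.0, 'joint_positions': array([-1.37960400e+00,  3.00497882e-01,  1.52158660e+00,  1.07436909e-06,
        1.32072668e+00, -6.65981087e-02]), 'qvel': array([ 0.00063094, -0.00047947,  0.00061301, -0.00030471,  0.00079113,
       -0.00217111]), 'effort': array([-2.89047901e-03, -5.43502486e+01, -3.61799669e+01, -1.62103265e-04,
        3.98054486e-03,  1.31357197e-05]), 'ee_pos': array([ 140.17066022, -531.58161765,  225.20430205]), 'tool_rot': array([ 0.56040674, -0.55983605,  0.4319057 , -0.43126019]), 'ft_force': array([0.03301912, 0.84232928, 0.42826705]), 'moment': array([ 0.06685904, -0.00803399,  0.00746879]), 'grip_width': 85.3202666200965}
scene {'fovy': 54.718904730316225, 'cx': 318.0637824309622, 'cy': 199.9811017888423, 'k1': 0.027819058678982458} [[0.789, -0.444, 0.424, 222.242], [-0.614, -0.547, 0.569, -703.486], [-0.02, -0.709, -0.705, 654.293], [0.0, 0.0, 0.0, 1.0]] 0.9778671875
top {'fovy': 43.4492021566765, 'cx': 317.2361237555563, 'cy': 193.66765483614185, 'k1': -0.022264698468116115} [[0.002, -0.997, 0.076, 494.445], [-1.0, -0.002, 0.003, -232.77], [-0.003, -0.076, -0.997, 1336.489], [0.0, 0.0, 0.0, 1.0]] 0.9960234375
wrist {'fovy': 67.40350547188942, 'cx': 316.42388228037146, 'cy': 196.86414397810375, 'k1': -0.014744194920741185} [[0.254, -0.932, -0.258, 204.501], [-0.967, -0.246, -0.066, -514.124], [-0.002, 0.267, -0.964, 373.68], [0.0, 0.0, 0.0, 1.0]] 0.99590625
```

View pics/top0.png

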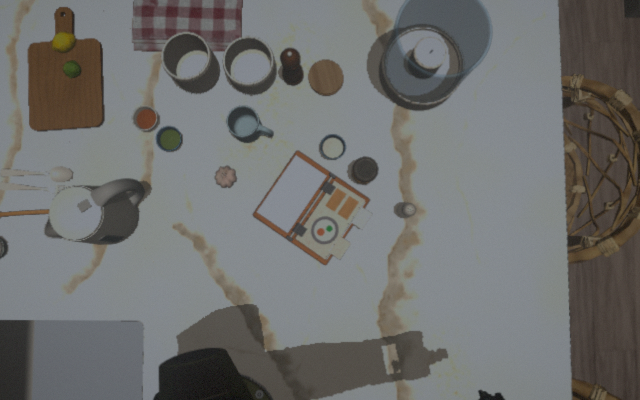

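View pics/scene0.png

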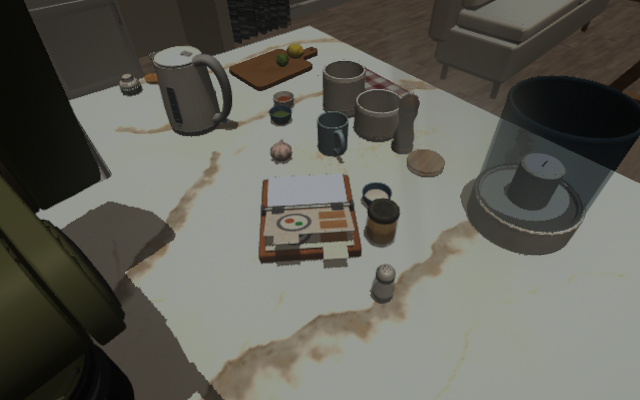

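Top view: the stand is centred near (311,208), its spine running from (297,234) to (328,184). The turned pile is to the left and the printed top leaf to the right, with tabs near (340,246) and (362,216). Scene view: tabs at (287,240) and (335,253). Next I measure.

Run:
```python
from h import *
import pickle
C={n:pickle.load(open(n+"0.pkl","rb")) for n in("scene","top","wrist")}
rois={"top":(245,145,380,270),"scene":(250,165,365,270)}
P={}
for n,r in rois.items():
    c=C[n];hsv=cv2.cvtColor(c["image"],cv2.COLOR_BGR2HSV)
    m=((hsv[...,0]<16)&(hsv[...,1]>110)).astype(np.uint8)
    k=np.zeros_like(m);k[r[1]:r[3],r[0]:r[2]]=m[r[1]:r[3],r[0]:r[2]]
    nn,l,st,_=cv2.connectedComponentsWithStats(k); keep=np.isin(l,[i for i in range(1,nn) if st[i,4]>40])
    v,u=np.nonzero(keep); p=onplane(C[n],np.c_[u,v],30)
    rect=cv2.minAreaRect(p[:,:2].astype(np.float32)); print(n,len(u),rect); P[n]=cv2.boxPoints(rect); print(P[n].round(1).tolist())
    # depth points
    vv,uu=np.mgrid[r[1]-20:r[3]+30,r[0]-20:r[2]+30]; q=depthpts(c,np.c_[uu.ravel(),vv.ravel()]); np.save(n+"_pts.npy",q)
ctr=np.mean(P["top"],0)
e=P["top"][1]-P["top"][0];e2=P["top"][2]-P["top"][1]
# long dimension is y (234)
yv=e if np.linalg.norm(e)>np.linalg.norm(e2) else e2
yv=yv/np.linalg.norm(yv); yv=yv if yv[1]>0 else -yv
xv=np.array([yv[1],-yv[0]]); print("ctr",ctr,"x",xv,np.degrees(np.arctan2(xv[1],xv[0])))
np.savez("stand.npz",ctr=ctr,xv=xv,yv=yv)
for n in rois:
    q=np.load(n+"_pts.npy"); s=np.c_[(q[:,:2]-ctr)@xv,(q[:,:2]-ctr)@yv,q[:,2]]
    print(n,"table z",np.median(s[(abs(s[:,0])>115)&(abs(s[:,0])<150),2]),"pile z",np.median(s[(abs(s[:,0])<70)&(s[:,1]>30)&(s[:,1]<90),2]))
    for x0,x1 in((-65,-25),(30,70),(-90,90)):
        print((x0,x1),[(y,np.median(z).round(1) if len(z) else None,len(z)) for y in range(-150,0,10) for z in[s[(s[:,0]>x0)&(s[:,0]<x1)&(abs(s[:,1]-y)<5),2]]])
    print("highest",s[s[:,2]>np.percentile(s[(abs(s[:,0])<110)&(abs(s[:,1])<130),2],97)][:8].round(0).tolist())
def crop(n,r,k):
    im=C[n]["image"][r[1]-10:r[3]+15,r[0]-10:r[2]+20]; return cv2.resize(im,None,fx=k,fy=k,interpolation=cv2.INTER_CUBIC)
a=crop("top",rois["top"],2.4);b=crop("scene",rois["scene"],2.6);h=max(a.shape[0],b.shape[0])
pad=lambda i:cv2.copyMakeBorder(i,0,h-i.shape[0],0,0,cv2.BORDER_CONSTANT)
o=cv2.hconcat([pad(a),pad(b)]);print(o.shape);cv2.imwrite("pics/crop1.png",cv2.convertScaleAbs(o,alpha=1.3))
```

```text
top 1066 ((558.4381713867188, -212.7749786376953), (225.36676025390625, 204.44189453125), 55.91786575317383)
[[410.6000061035156, -248.8000030517578], [580.0, -363.3999938964844], [706.2000122070312, -176.6999969482422], [536.9000244140625, -62.20000076293945]]
scene 1376 ((555.8214111328125, -215.36265563964844), (235.05284118652344, 205.6179656982422), 55.89354705810547)
[[404.79998779296875, -255.0], [575.0, -370.29998779296875], [706.7999877929688, -175.6999969482422], [536.5999755859375, -60.400001525878906]]
ctr [ 558.4382  -212.77498] x [ 0.8282352  -0.56038064] -34.082123
top table z 1.6234279733223502 pile z 40.462637046487316
(-65, -25) [(-150, np.float64(1.7), 58), (-140, np.float64(1.3), 33), (-130, np.float64(86.3), 56), (-120, np.float64(83.6), 63), (-110, np.float64(80.7), 66), (-100, np.float64(77.6), 66), (-90, np.float64(74.4), 63), (-80, np.float64(71.4), 65), (-70, np.float64(67.9), 62), (-60, np.float64(65.1), 62), (-50, np.float64(1336.5), 183), (-40, np.float64(59.0), 62), (-30, np.float64(55.5), 62), (-20, np.float64(52.2), 61), (-10, np.float64(47.5), 59)]
(3
[... 2029 characters left out ...]
 (-10, np.float64(51.1), 31)]
(-90, 90) [(-150, np.float64(0.2), 376), (-140, np.float64(0.5), 442), (-130, np.float64(1.0), 566), (-120, np.float64(14.9), 922), (-110, np.float64(31.7), 770), (-100, np.float64(41.0), 643), (-90, np.float64(73.1), 484), (-80, np.float64(69.8), 474), (-70, np.float64(68.3), 276), (-60, np.float64(65.7), 217), (-50, np.float64(62.5), 222), (-40, np.float64(59.2), 209), (-30, np.float64(56.0), 198), (-20, np.float64(53.0), 199), (-10, np.float64(50.4), 122)]
highest [[-3.0, -595.0, 654.0], [-3.0, -595.0, 654.0], [-3.0, -595.0, 654.0], [-3.0, -595.0, 654.0], [-3.0, -595.0, 654.0], [-3.0, -595.0, 654.0], [-3.0, -595.0, 654.0], [-3.0, -595.0, 654.0]]
(360, 773, 3)
```

View pics/crop1.png

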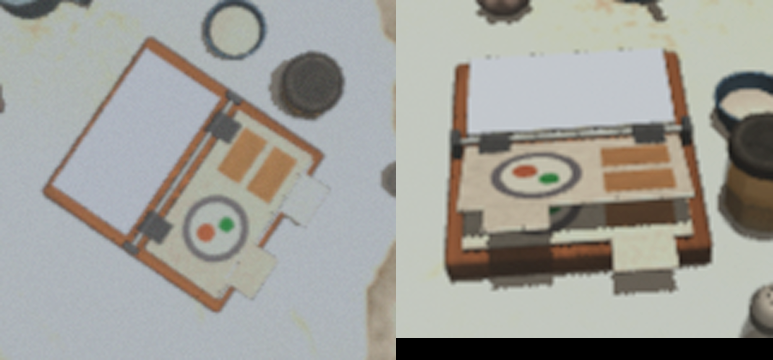

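View pics/wrist0.png

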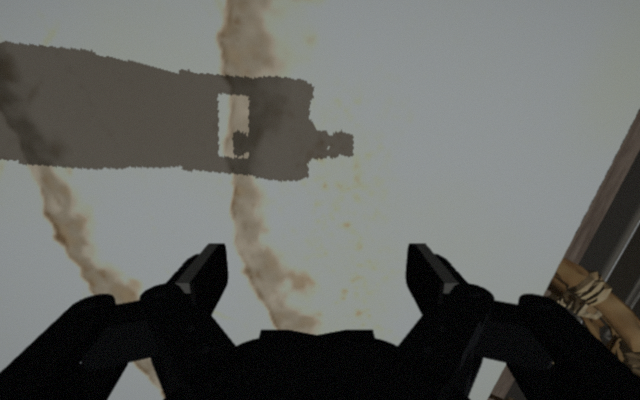

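The scene crop shows the ajar leaf's tab near (515,215), and the under tab, flat, near (643,250). The leaf's slope in depth gives θ≈0.305. Both views agree on the stand's left edge. The top view lost part of the right edge to occlusion, so the centre is about (556,-216). Now I plan the sweep with a closed gripper tilted about 45° and check IK.

```bash
cat > plan.py <<'E'
from h import *
ang=np.radians(-34.05); ctr=np.array([556.,-216.,0])
X=np.array([np.cos(ang),np.sin(ang),0]);Y=np.array([-X[1],X[0],0]);Z=np.array([0,0,1.])
H=11.
def pose(th,x=-48,sgn=1,back=0,up=0,a=None,press=0):
    """tip T pushing the leaf at angle th, tool elevation a below horizontal; returns TCP, quat"""
    if a is None: a=np.radians(np.interp(th,[np.radians(70),np.radians(165)],[45,72]))
    u=np.array([-np.cos(th),np.sin(th)]);n=np.array([np.sin(th),np.cos(th)])
    d=np.array([np.cos(a),-np.sin(a)]);nf=np.array([np.sin(a),np.cos(a)])
    if th<a: T=141*u-2*n-H*nf+20*d
    else:
        rc=np.interp(th,[np.radians(80),np.radians(170)],[121,92]); T=rc*u+(-2-abs(H*nf@n))*n
    T=T+[0,42]-back*d+[0,up-press]
    D=d[0]*Y+d[1]*Z; t=ctr+x*X+T[0]*Y+T[1]*Z-bot.tip_reach*D
    M=np.c_[sgn*X,D,np.cross(sgn*X,D)]; q=R.from_matrix(M).as_quat(); return t,[q[3],*q[:3]]
E
python3 - <<'E'
from plan import *
import pickle
print("tip",bot.tip_reach)
c=pickle.load(open("top0.pkl","rb"))
f=lambda p:(np.c_[(p-ctr)@X,(p-ctr)@Y]).round(0).tolist()
print("posts",f(onplane(c,[[290,238],[331.7,175.4]],50)),"garlic,mug,bowl,jar,mill",f(onplane(c,[[226,177],[245,123],[332,147],[364,170],[405,210]],50)))
for sg in(1,-1):
    print(sg)
    for th,k in((.15,dict(back=120,up=80)),(.15,dict(back=60)),(.15,{}),(.5,{}),(1.2,{}),(1.8,{}),(2.4,{}),(3.14,{}),(3.14,dict(up=100))):
        t,q=pose(th,sgn=sg,**k); j=bot.ik(t,q); print(th,t.round(0),None if j is None else np.round(j,2))
E
```

```text
tip 19.0
posts [[-96.0, 3.0], [97.0, 5.0]] garlic,mug,bowl,jar,mill [[-59.0, 228.0], [84.0, 268.0], [159.0, 46.0], [156.0, -56.0], [129.0, -200.0]]
1
0.15 [ 387. -381.  217.] [-1.13  0.49  1.46  0.65  1.65 -0.64]
0.15 [ 410. -346.   95.] [-1.07  0.61  1.59  0.69  1.42 -0.76]
0.15 [ 434. -311.   53.] [-1.    0.66  1.64  0.74  1.31 -0.78]
0.5 [ 442. -298.   99.] [-0.98  0.57  1.65  0.74  1.35 -0.71]
1.2 [ 478. -246.  164.] [-0.87  0.44  1.67  0.77  1.37 -0.57]
1.8 [ 519. -184.  170.] [-0.68  0.37  1.68  0.66  1.23 -0.36]
2.4 [ 552. -136.  132.] [-0.5   0.41  1.67  0.51  1.08 -0.16]
3.14 [ 564. -118.   66.] [-0.4   0.51  1.67  0.39  0.94 -0.03]
3.14 [ 564. -118.  166.] [-0.4   0.37  1.6   0.34  1.13  0.05]
-1
0.15 [ 387. -381.  217.] [-1.13  0.49  1.46  0.65  1.65  2.5 ]
0.15 [ 410. -346.   95.] [-1.07  0.61  1.59  0.69  1.42  2.39]
0.15 [ 434. -311.   53.] [-1.    0.66  1.64  0.74  1.31  2.36]
0.5 [ 442. -298.   99.] [-0.98  0.57  1.65  0.74  1.35  2.43]
1.2 [ 478. -246.  164.] None
1.8 [ 519. -184.  170.] None
2.4 [ 552. -136.  132.] None
3.14 [ 564. -118.   66.] None
3.14 [ 564. -118.  166.] None
```

Run:
```python
from plan import *
bot.move_gripper(0)
for k in(dict(back=120,up=80),):
    bot.move_to(*pose(.15,**k))
f0=bot.read_state()["ft_force"]
t,q=pose(.15,back=60);bot.servo_line(t,speed=120)
t,q=pose(.15);print(bot.servo_line(t,speed=60,until_force=6))
for th in np.arange(.22,.61,.06):
    t,q=pose(th);r=bot.servo_line(t,speed=40,until_force=12);s=bot.read_state();print(round(th,2),r,(s["ft_force"]-f0).round(1),s["clock"])
    if r:break
a=cam("scene");b=cam("wrist");cv2.imwrite("pics/m1.png",cv2.convertScaleAbs(cv2.hconcat([cv2.resize(a["image"][150:300,220:440],(440,300)),cv2.resize(b["image"],(360,300))]),alpha=1.3))
```

```text
False
0.22 False [ 0.  -0.7 -0.1] 4.7583
0.28 False [-0.2 -0.8  0.4] 5.1167
0.34 False [ 0.3 -0.1  0.5] 5.475
0.4 False [ 0.4 -1.1  0.1] 5.8333
0.46 False [ 0.4  0.6 -0.9] 6.1917
0.52 False [ 0.5 -1.  -0.5] 6.55
0.58 False [ 0.9 -0.2 -0.9] 6.9083
```

View pics/m1.png

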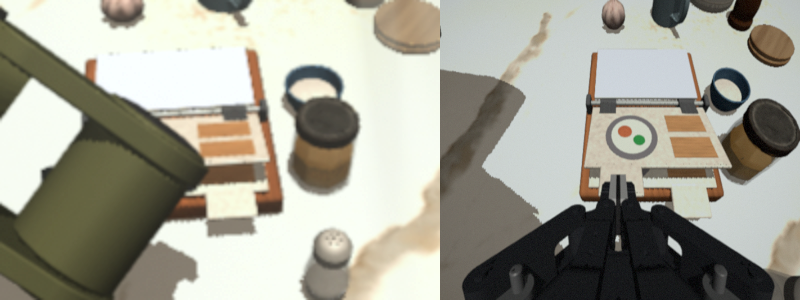

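The wrist view shows the closed fingertips at the tab (620,180), but not clearly whether they are under it. I'll check the leaf angle and the tab from depth.

```bash
cat >> plan.py <<'E'
def leaf(c,x0=-88,x1=88):
    v,u=np.mgrid[0:400:2,0:640:2];uv=np.c_[u.ravel(),v.ravel()];p=depthpts(c,uv);ok=c["depth"][uv[:,1],uv[:,0]]>0
    p=p[ok]-ctr;return np.c_[p@X,p@Y,p[:,2]]
E
python3 - <<'E'
from plan import *
for n in("top","wrist"):
    c=cam(n); s=leaf(c)
    m=(s[:,0]>20)&(s[:,0]<85)&(s[:,1]<-20)&(s[:,1]>-105)&(s[:,2]>50)&(s[:,2]<130);l=s[m]
    print(n,m.sum(),"theta", np.median(np.arctan2(l[:,2]-44,-l[:,1])) if m.sum() else None)
    if n=="wrist":
        cv2.imwrite("pics/m2.png",cv2.resize(cv2.convertScaleAbs(c["image"][170:330,160:500],alpha=1.5),None,fx=2.2,fy=2.2,interpolation=cv2.INTER_CUBIC))
E
```

```text
top 200 theta 0.346815247782236
wrist 1529 theta 0.34530753447085727
```

View pics/m2.png

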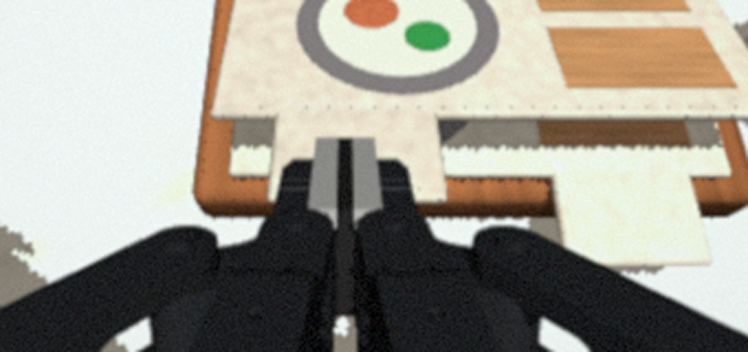

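Run:
```python
from plan import *
import pickle
s0=bot.read_state();t,q=pose(.58);D=rot(s0["tool_rot"])[:,1]
tip=np.array(s0["ee_pos"])+19*D-ctr;print("err",(s0["ee_pos"]-t).round(1),"tip stand",(tip@X).round(1),(tip@Y).round(1),tip[2].round(1),s0["grip_width"])
c0=pickle.load(open("top0.pkl","rb"));l=leaf(c0)
m=(l[:,0]>20)&(l[:,0]<85)&(l[:,1]<-20)&(l[:,1]>-105)&(l[:,2]>50)&(l[:,2]<130);l=l[m]
print("theta0",np.median(np.arctan2(l[:,2]-44,-l[:,1])),np.polyfit(l[:,1],l[:,2],1))
c=cam("wrist");print("mount",np.round(c["mount"],2).tolist())
for v in range(225,300,6):
    r=[]
    for u in(292,308,317,326,345):
        p=depthpts(c,[[u,v]])[0]-ctr;r.append((p@np.c_[X,Y,Z]).round(0).tolist())
    print(v,r)
```

```text
err [-0.1  0.  -0.1] tip stand -48.1 -112.7 95.6 0.47872076366420135
theta0 0.3521948172532069 [-0.31963631 46.80922383]
mount [[1.0, -0.0, -0.0, -0.93], [0.0, -0.27, 0.96, -148.35], [-0.0, -0.96, -0.27, 67.49], [0.0, 0.0, 0.0, 1.0]]
225 [[-65.0, -101.0, 78.0], [-55.0, -101.0, 79.0], [-49.0, -101.0, 78.0], [-43.0, -101.0, 79.0], [-30.0, -101.0, 80.0]]
231 [[-65.0, -107.0, 82.0], [-55.0, -107.0, 82.0], [-49.0, -106.0, 81.0], [-43.0, -106.0, 80.0], [-31.0, -106.0, 80.0]]
237 [[-65.0, -111.0, 82.0], [-53.0, -130.0, 129.0], [-49.0, -129.0, 128.0], [-45.0, -130.0, 129.0], [-31.0, -111.0, 82.0]]
243 [[-61.0, -132.0, 126.0], [-53.0, -134.0, 133.0], [-49.0, -135.0, 134.0], [-45.0, -135.0, 134.0], [-31.0, -115.0, 83.0]]
249 [[-60.0, -136.0, 130.0], [-53.0, -139.0, 138.0], [-49.0, -139.0, 138.0], [-45.0, -139.0, 137.0], [-36.0, -136.0, 128.0]]
255 [[-60.0, -140.0, 133.0], [-53.0, -143.0, 141.0], [-49.0, -143.0, 142.0], [-45.0, -143.0, 142.0], [-36.0, -140.0, 133.0]]
261 [[-59.0, -144.0, 138.0], [-52.0, -147.0, 145.0], [-49.0, -147.0, 146.0], [-45.0, -147.0, 145.0], [-37.0, -144.0, 137.0]]
267 [[-58.0, -151.0, 152.0], [-52.0, -151.0, 151.0], [-49.0, -183.0, 262.0], [-46.0, -151.0, 151.0], [-38.0, -151.0, 151.0]]
273 [[-58.0, -154.0, 156.0], [-52.0, -154.0, 154.0], [-49.0, -151.0, 145.0], [-46.0, -154.0, 154.0], [-39.0, -154.0, 155.0]]
279 [[-58.0, -157.0, 157.0], [-52.0, -157.0, 156.0], [-49.0, -153.0, 143.0], [-46.0, -157.0, 157.0], [-39.0, -157.0, 158.0]]
285 [[-57.0, -159.0, 160.0], [-52.0, -159.0, 160.0], [-49.0, -155.0, 142.0], [-46.0, -159.0, 160.0], [-40.0, -160.0, 160.0]]
291 [[-57.0, -162.0, 162.0], [-52.0, -161.0, 160.0], [-49.0, -157.0, 139.0], [-46.0, -162.0, 162.0], [-40.0, -162.0, 161.0]]
297 [[-56.0, -166.0, 174.0], [-52.0, -163.0, 157.0], [-49.0, -159.0, 138.0], [-46.0, -164.0, 161.0], [-41.0, -166.0, 173.0]]
```

The leaf hasn't moved: 0.35 before and after with the same estimator. Depth puts the visible finger ends about 35 mm behind where `tip_reach` says they are, so the finger passed outside the tab. I'll settle the real tip length with a gentle touch on free worktop.

Run:
```python
from plan import *
t,q=pose(.58,back=90);bot.servo_line(t,speed=150)
a=np.radians(80);d=np.cos(a)*Y-np.sin(a)*Z
M=np.c_[X,d,np.cross(X,d)];qq=R.from_matrix(M).as_quat();qq=[qq[3],*qq[:3]]
p=ctr-100*X-225*Y
bot.move_to(p+[0,0,60],qq);bot.dwell(.2);c=cam("wrist");cv2.imwrite("pics/m3.png",c["image"])
D=c["depth"];print("depth col317",[(v,D[v,312].round(0),D[v,322].round(0)) for v in range(205,260,4)])
r=bot.servo_line(p+[0,0,-8],speed=25,until_force=3);s=bot.read_state();print(r,s["ee_pos"],s["ft_force"],s["clock"])
bot.servo_line(p+[0,0,60],speed=150)
```

```text
depth col317 [(205, np.float32(221.0), np.float32(220.0)), (209, np.float32(220.0), np.float32(220.0)), (213, np.float32(220.0), np.float32(219.0)), (217, np.float32(220.0), np.float32(221.0)), (221, np.float32(221.0), np.float32(222.0)), (225, np.float32(221.0), np.float32(221.0)), (229, np.float32(221.0), np.float32(220.0)), (233, np.float32(147.0), np.float32(147.0)), (237, np.float32(142.0), np.float32(142.0)), (241, np.float32(138.0), np.float32(138.0)), (245, np.float32(133.0), np.float32(133.0)), (249, np.float32(130.0), np.float32(130.0)), (253, np.float32(126.0), np.float32(126.0)), (257, np.float32(123.0), np.float32(121.0))]
True [ 347.23641505 -346.47980289   -4.20268922] [0.28639527 0.78771492 6.32333098] 11.0167
```

The touch and the depth agree that the closed fingertips sit about 8 mm behind the TCP, not 19 mm ahead of it. I'll re-plan with that reach and slightly deeper insertion, checking the leaf angle as I go.

```bash
sed -i 's/t=ctr+x\*X+T\[0\]\*Y+T\[1\]\*Z-bot.tip_reach\*D/t=ctr+x*X+T[0]*Y+T[1]*Z+8.0*D/; s/+20\*d/+26*d/; s/\[121,92\]/[115,92]/' plan.py; grep -n "8.0\*D" plan.py
cat >> plan.py <<'E'
def theta(c):
    s=leaf(c);m=(s[:,0]>25)&(s[:,0]<85)&(s[:,2]>52)&(s[:,2]<148)&(abs(s[:,1])<110);l=s[m]
    r=np.hypot(l[:,1],l[:,2]-42);l=l[(r>50)&(r<112)]
    if len(l)<30:return None
    return float(np.median(np.arctan2(l[:,2]-42,-l[:,1]))),len(l)
E
python3 - <<'E'
from plan import *
bot.move_to(*pose(.2,back=70));f0=bot.read_state()["ft_force"]
t,q=pose(.2);print(bot.servo_line(t,speed=70,until_force=6))
for th in np.arange(.3,.71,.1):
    t,q=pose(th);r=bot.servo_line(t,speed=45,until_force=12);s=bot.read_state();print(round(th,2),r,(s["ft_force"]-f0).round(1),s["clock"])
    if r:break
b=cam("wrist");print(theta(b),theta(cam("top")));cv2.imwrite("pics/m4.png",cv2.convertScaleAbs(b["image"],alpha=1.4))
E
```

```text
14:    D=d[0]*Y+d[1]*Z; t=ctr+x*X+T[0]*Y+T[1]*Z+8.0*D
False
0.3 False [-0.5 -1.1 -1.5] 13.775
0.4 False [ 0.6 -0.  -1. ] 14.2417
0.5 False [ 0.1 -1.7 -0.6] 14.7083
0.6 False [-0.1 -1.1 -0.4] 15.175
0.7 False [-0.4 -0.9 -1.1] 15.6417
(0.7485762937381117, 954) (0.751655351602779, 114)
```

View pics/m4.png

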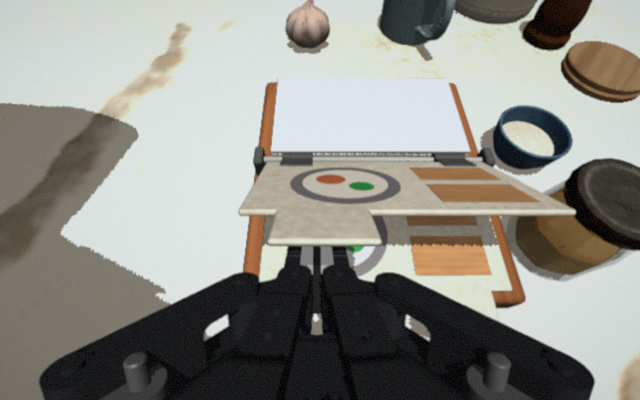

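The fingers are now under the tab at (320,245). The leaf has risen to about 0.72 rad and the under leaf is still flat. I'll continue the sweep.

Run:
```python
from plan import *
f0=bot.read_state()["ft_force"]
for th in np.arange(.85,2.86,.2):
    t,q=pose(th);r=bot.servo_line(t,q,speed=60,until_force=12);s=bot.read_state();print(round(th,2),r,(s["ft_force"]-f0).round(1),s["clock"].__round__(2))
    if r:break
b=cam("wrist");print(theta(b),theta(cam("top")));a=cam("scene");cv2.imwrite("pics/m5.png",cv2.convertScaleAbs(cv2.hconcat([cv2.resize(a["image"][120:320,200:440],(400,333)),cv2.resize(b["image"],(400,333))]),alpha=1.3))
```

```text
0.85 False [-0.1 -0.  -0.3] 16.22
1.05 False [-0.1  0.2 -0.4] 16.76
1.25 False [ 0.6  0.6 -0. ] 17.31
1.45 False [-0.5  0.3  0.2] 17.85
1.65 False [-0.2  0.8 -0. ] 18.38
1.85 False [ 0.  -0.5  0.2] 18.92
2.05 False [-0.7 -0.3  0.8] 19.44
2.25 False [ 0.1 -0.4 -0.6] 19.96
2.45 False [ 1.4 -0.4  0. ] 20.47
2.65 False [-0.4 -0.5  0.9] 20.97
2.85 False [-0.  -0.3  0.8] 21.45
(2.865700890286721, 2805) (2.8442865701044244, 141)
```

View pics/m5.png

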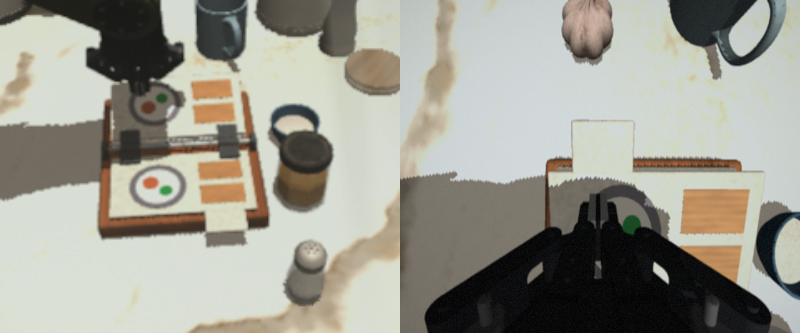

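Leaf at about 2.85 and following well. Next comes the final gentle press to the stop, then I back off and check.

Run:
```python
from plan import *
t,q=pose(3.05);r=bot.servo_line(t,q,speed=40,until_force=10);print(r)
bot.dwell(.3);t,q=pose(3.12)
p=np.array(bot.read_state()["ee_pos"])
r=bot.servo_line(p-[0,0,18],speed=15,until_force=6);s=bot.read_state();print("press",r,s["ee_pos"]-p,s["ft_force"],s["clock"])
bot.servo_line(np.array(s["ee_pos"])+[0,0,110],speed=100)
t,q=pose(.58,back=120,up=120);bot.dwell(.2);c=cam("wrist")
bot.move_to(t,q)
T=cam("top");S=cam("scene")
for n,k in(("wrist",c),("top",T),("scene",S)):
    l=leaf(k);print(n)
    for nm,x0,x1,y0,y1 in(("leafL",-85,85,20,105),("far",-85,85,90,106),("near",-85,85,20,40),("tabL",-62,-28,115,138),("under",-85,85,-105,-20),("undertab",30,70,-138,-115)):
        z=l[(l[:,0]>x0)&(l[:,0]<x1)&(l[:,1]>y0)&(l[:,1]<y1),2]
        print(nm,len(z),np.median(z).round(1) if len(z) else None,end="; ")
    print()
cv2.imwrite("pics/m6.png",cv2.convertScaleAbs(cv2.hconcat([cv2.resize(T["image"][90:290,200:430],(400,348)),cv2.resize(S["image"][120:320,200:430],(400,348))]),alpha=1.3))
print(bot.read_state()["clock"])
```

```text
False
press True [ 0.29860965  0.10461404 -6.49725659] [-2.75633172  0.883765    8.75011613] 23.0833
wrist
leafL 12886 228.6; far 1351 45.0; near 64 44.0; tabL 245 44.3; under 0 None; undertab 0 None; 
top
leafL 536 45.2; far 100 45.0; near 126 45.2; tabL 30 44.9; under 537 39.3; undertab 32 38.6; 
scene
leafL 241 45.7; far 24 46.0; near 90 45.2; tabL 0 None; under 655 39.5; undertab 94 35.7; 
25.9083
```

View pics/m6.png

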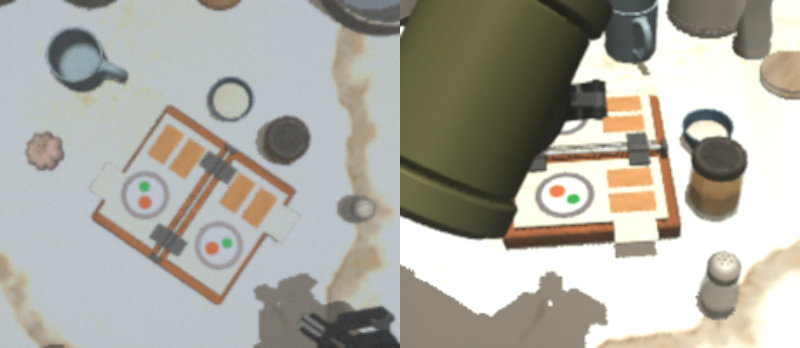

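The leaf lies flat on the left, at the same height near the spine and at the tab, and the under leaf is flat. One last check that nothing shifted, then I hand in.

Run:
```python
from plan import *
import pickle
c0=pickle.load(open("top0.pkl","rb"));c1=cam("top")
for nm,(x0,y0,x1,y1) in dict(standL=(250,150,300,225),bowl=(318,133,346,160),jar=(350,155,380,186),mill=(393,200,418,220),garlic=(212,163,240,190),mug=(225,105,275,142)).items():
    g=[np.float32(cv2.cvtColor(c["image"],cv2.COLOR_BGR2GRAY)[y0:y1,x0:x1]) for c in(c0,c1)]
    print(nm,np.round(cv2.phaseCorrelate(g[0],g[1],cv2.createHanningWindow(g[0].shape[::-1],cv2.CV_32F)),2) if 0 else (np.round(cv2.phaseCorrelate(*g)[0],2)))
l=leaf(c1);m=(abs(l[:,0])<80)&(l[:,1]>20)&(l[:,1]<105)&(l[:,2]<70);print("slope L",np.polyfit(l[m,1],l[m,2],1))
m=(abs(l[:,0])<80)&(l[:,1]<-20)&(l[:,1]>-105)&(l[:,2]<70);print("slope R",np.polyfit(l[m,1],l[m,2],1))
bot.finish_job()
```

```text
standL [-0.14  0.32]
bowl [0.13 0.5 ]
jar [ 0.15 -0.12]
mill [ 0.48 -0.02]
garlic [0.04 0.54]
mug [-0.01  0.02]
slope L [-5.71995368e-04  4.54243490e+01]
slope R [-6.02356526e-03  3.88928649e+01]
the job is handed in; nothing more can be done
```

The top leaf is turned over the spine and lies flat on the left pile, and the leaf under it is still flat on the right. I handed the job in at about 26 s. I pushed with closed fingers under the tab, swept the leaf over, and pressed it down gently to its stop (about 9 N on the wrist).

**First pass missed:** the closed fingertips turned out to be about 8 mm behind the TCP, not 19 mm ahead as `tip_reach` says. The fingers passed outside the tab without moving the leaf. I measured the real reach from wrist depth and a light touch on bare worktop (about 6 N), then repeated the push correctly.

**Last checks:**
- **Turned leaf:** slope is about 0.001 rad and its top surface reads 45 mm. That is 1 mm above the 44 mm expected, the same offset the other surfaces show.
- **Under leaf:** slope is about 0.006 rad, its top reads 39 mm, and its tab reads about 36–39 mm.
- **Stand and the five things around it:** image shifts between the first and last top views were at most about 0.5 px (about 1.4 mm), which I take as noise.

No final check failed.

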